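# Clamp a disc case for spine labelling

### The job

Stand the blue disc case gently in the slot of the labelling clamp, resting on the clamp's bed and centred along the jaws, and let go of it. Then turn the red winged knob clockwise (seen from above) until the jaws hold the case snugly, with roughly 12 N: a loose case slips, and more than 25 N cracks it. Do not knock the orange guard panel next to the wings, leave everything else on the desk alone, and let go of the knob at the end.

Things in the scene. Friction and masses are not known exactly. Their poses are not given: they have to be found in the camera images.
- case_blue_center (a point): centre of the blue-covered disc case to be clamped: a rigid black box 142 mm long (its x), 24 mm thick (its y), 125 mm high (its z), 0.15 to 0.3 kg, standing upright on the desk on its long narrow edge; this point is half-way up, 62.5 mm above its underside. Its two large faces are blue, and so is the top edge
- slot (a point): point on the bed of the labelling clamp (fixed to the desk; bed 12 mm above the desk), mid-way along the jaws: set the centre of the case's underside here, its length along this x. x runs along the slot, y from the slot towards the knob, z up. The jaws are 100 mm long, upright to 44 mm above the bed, then flare out as steel lips to 55 mm to guide the case in
- jig: the whole clamp, an aluminium plate 160 x 215 mm; same axes as the slot point, which lies 15.5 mm from this origin towards -y. The moving jaw (on the knob's side) has its face at this y = 0 when the knob reads 0. The other, end jaw is set by hand: its face stands anywhere from y = -29 to -36 mm, not measured, so the knob angle at which the jaws meet the case can only be felt
- knob_grip (a point): grip point of the red winged knob, on its upright axis, 93 mm above the desk, 100.5 mm from the slot point along y. The wings form one flat upright plate 52 mm long (this point's y), 8 mm thick (its x: pinch across it, or push a wing), from 72 to 107 mm above the desk. Below: a black boss, and a grey housing 70 x 62 mm, its top 65 mm above the desk
- knob (a joint): knob angle in rad: 0 is open, wings along the slot's y; grows as it is turned clockwise seen from above (tightening), to 2.2; starts at 0 to 0.15. Moves the jaw 10 mm per rad, to meet the case at 0.5 to 1.2; then about 7 N more per 0.1 rad. Turning takes 0.16 N m of friction plus 0.01 N m per N on the case (12 N: 0.12 N m more). Stays when let go (eases back to 16 N if above)
- guard: orange upright guard panel fixed on the clamp beyond the knob, parallel to the slot: 90 mm long (its x), 6 mm thick (its y), top 100 mm above the desk, origin at the middle of its foot. Its near face is 34 mm from the knob's axis: the wing tips pass 8 mm from it, and with the wings along the slot a finger opening on that side has only 30 mm
- case_yellow_center (a point): centre of a second, yellow-covered disc case of the same size, standing upright nearby, at times in the other one's place; bystander, leave it where it is
- disc_tub: disc spindle, radius 66 mm, 92 mm high, origin under its centre; bystander, leave it where it is
- tape_dispenser: mint green tape dispenser 60 x 150 mm, 100 mm high, origin under its centre; bystander, leave it where it is
- case_stack: three thin disc cases lying flat, 142 x 125 x 31 mm, origin under the centre; bystander, leave it where it is
- label_roll: white label roll standing on end, radius 45 mm, 50 mm high, origin under its centre; bystander, leave it where it is
- stapler: red and black stapler 40 x 130 mm, 44 mm high, origin under its centre; bystander, leave it where it is
Things that resemble listed ones, but are neither listed nor needed, are in the scene too. What is meant by the part that bears case_blue_center is not pink, and is the smaller of those in its own colour.

How it is judged (in metres and radians):
On the way, in this order (a step that is already met when the one before it is completed fails the run):
1. the blue case stands on the bed of the clamp between the jaws, let go and not yet squeezed (z of case_blue_center in the frame of slot below 0.0655 m and x of case_blue_center in the frame of slot between -0.015 and 0.015 m and y of case_blue_center in the frame of slot between -0.012 and 0.012 m and angle between case_blue_center's own z axis and vertical below 0.06 rad and contact force between the fingers and case_blue below 0.5 N and contact force between jaw_c0 and case_blue below 5 N), for 0.2 s.
2. the knob has been turned until the jaws hold the case with more than 6 N (z of case_blue_center in the frame of slot below 0.0655 m and x of case_blue_center in the frame of slot between -0.015 and 0.015 m and y of case_blue_center in the frame of slot between -0.012 and 0.012 m and angle between case_blue_center's own z axis and vertical below 0.06 rad and contact force between jaw_c0 and case_blue above 6 N), for 0.2 s.
At the end, for the whole second after the job is handed in: the blue case stands upright (within 0.06 rad) on the clamp's bed (within 3 mm), centred along the jaws within 15 mm and within 12 mm of the slot point across them, held by the jaws with more than 6 N, at rest, with the knob and the case let go (all of step 2 and velocity of joint knob below 0.05 rad/s and linear speed of case_blue below 0.02 m/s); the robot touches nothing.
It fails at once if the jaws squeeze the blue case with more than 25 N (contact force between jaw_c0 and case_blue above 25 N).
It fails at once if the blue case is dropped into the clamp (falls faster than 0.4 m/s just over the bed) (horizontal distance between case_blue_center and slot below 0.03 m and z of case_blue_center in the frame of slot below 0.09 m and linear speed of case_blue above 0.4 m/s).
It fails at once if the orange guard panel is knocked or pushed (more than 8 N) (contact force between any of the fingers, the arm, case_blue and guard above 8 N).
It fails at once if something else on the desk is moved by more than 15 mm (distance of any of case_yellow_center, disc_tub, tape_dispenser, case_stack, label_roll, stapler from where it was at the start of the episode above 0.015 m).
It also fails if it takes over 64 s, if anything falls off the work surface, if the arm or the gripper's body presses on something with over 40 N, if the wrist force passes 120 N, or if a joint passes its speed limit or range.

### The arm

A 6-joint arm with a two-finger parallel gripper is mounted at the origin on the work surface. World frame = base frame: x ahead of the robot, y to its left, z up, the work surface at z = 0. Lengths are in m, angles in degrees, forces in N, time in s.
With the tool pointing down it reaches from about 0.35 to 0.875 m from the base axis. Payload 4.2 kg.
Tool frame: the origin (TCP) lies at the very end of the fingers, on their centre line; the grasp point (between the pads) lies 19 mm behind it (r.grip_point_offset is the distance from the TCP to the grasp point, in m); z points along the fingers, y is the line along which they close (so a half turn about z gives the same grasp; the last joint's range is limited). The gripper opens to 87 mm and grips with 3 to 60 N. Pads are 19 mm wide; open, the fingers measure 117 mm over their backs; the gripper's body (75 mm by 190 mm) begins 51 mm behind the grasp point.
Start: joints at [85.462, 22.042, 0.453, 0, -68.411, -14.817], TCP at [0.207, 0.59, 0.201] pointing down, gripper open.
Joint ranges: [-179.83, 179.83], [-69.29, 118.12], [-61.27, 80.66], [-181.25, 117.63], [-171.15, -9.14], [-177.46, 177.46]. Speed limits (degrees/s): [159.86, 159.86, 180, 180, 180, 180].

### API

Orientations are given as a 3x3 rotation matrix whose columns are the frame's x, y, z axes.
In Python, from station import r, cams gives the robot as it stands. The module is installed in compiled form; this text tells all that it offers.
- The arm moves only by the shell command python3 -m handwheel 'ROWS'. ROWS is JSON, a list that holds one entry, the list of rows, each a list of 7 numbers: the turn, a rotation vector about the tool's x, y, z in units of 6 degrees (1.0 is 6 degrees), then the shift along the tool's x, y, z in m, then the finger opening in m, from 0 to 0.087. In form: [[[ax, ay, az, x, y, z, jaw], ...]]. A call has 1 to 12 rows; each row shifts and turns the commanded pose from where the row before left it, along the tool's axes as they then stand; what a row does not reach is not made up. A row lasts 1/10 s, in which the tool goes at most 50 mm and 8.59 degrees, less where a joint would pass 70% of its speed; a pose out of reach is approached as far as the arm can. A call with a gripper value outside its range is refused whole. The fingers move at their own pace and stop on an object; the grip force is fixed at half the most. Time passes only in rows, so rows that do not move let the fingers close. It gives the time, the measured TCP pose, the force, the opening and the grip force at its end, in the units of the state.
- r.sense(): the state, without advancing time (a new reading comes with each control period).
- cams.capture(name): name is "scene" or "top"; returns the picture (400x640x3 uint8, red, green, blue); there is no depth.
- cams.get_calibration(name): a dict with "camera_matrix" (3x3 intrinsics, pixels), "rvec" (rotation vector, rad) and "tvec" (3), from world to camera coordinates, as OpenCV has them. Camera axes: x right, y down, z forward; pixel columns grow to the right and rows downward; lengths in m; the calibration is good to about 2 mm. A picture is of the moment at which its call begins. get_calibration takes no time and is no camera call.
- r.finish_job(): hands the job in; it is judged then, once.
The state is a dict: "time_s": time; "joints": joint angles; "joint_velocities": joint speeds; "effort": joint torques, N m; "tcp_pos": TCP position; "ee_rot": TCP orientation; "wrist_force": force on the tool from outside, world axes, zero at the start; "moment": the same for the moment, N m; "gripper_width": opening from 0.0 (shut) to 1.0 (fully open); "gripper_force": force on a finger pad.
Only numpy, scipy, OpenCV 4.12 (cv2) and the standard library are available. Lean on these libraries where they do the work, as an engineer would, in place of code of your own. Each camera call takes 0.05 s, during which the arm holds its last target. There are 200 camera calls.

## Working session

There is one attempt and no reset: what is moved stays moved. The work goes in short steps, Python scripts to look and compute and a shell command to move; the robot and the scene stay as the last step left them, time stands still between calls to the robot, and variables do not carry over. Pictures are saved under pics/ and viewed, at most 10 in all, crops included, and the job is handed in when it is done.

```bash
mkdir -p pics; python3 - <<'E'
from station import r,cams
import cv2,numpy as np
for n in("scene","top"):
    im=cams.capture(n); np.save(n+"0.npy",im); cv2.imwrite(f"pics/{n}0.png",im[:,:,::-1])
    c=cams.get_calibration(n); R=cv2.Rodrigues(np.array(c["rvec"],float))[0]
    print(n,np.array(c["camera_matrix"]).round(1).tolist(),(-R.T@np.array(c["tvec"]).ravel()).round(3),R.round(3).tolist())
s=r.sense();print(s)
E
```

```text
scene [[389.1, 0.0, 317.2], [0.0, 389.1, 200.0], [0.0, 0.0, 1.0]] [ 1.21  -0.165  0.731] [[0.149, 0.989, 0.015], [0.68, -0.091, -0.727], [-0.718, 0.118, -0.686]]
top [[368.3, 0.0, 314.8], [0.0, 368.3, 202.4], [0.0, 0.0, 1.0]] [ 0.486 -0.07   1.004] [[-0.022, -1.0, 0.017], [-0.996, 0.021, -0.085], [0.085, -0.019, -0.996]]
{'time_s': 0.1, 'joints': array([ 8.54630314e+01,  2.20854946e+01,  3.87964675e-01, -2.47569862e-02,
       -6.84120665e+01, -1.48173918e+01]), 'joint_velocities': array([ 0.06190686, -0.09828213,  0.22124736,  0.17479385, -0.04574879,
        0.08050936]), 'effort': array([-7.45916805e-05, -3.91689312e+01,  1.87933767e+01,  4.23182711e+00,
        1.34721963e-02, -6.81841220e-05]), 'tcp_pos': array([0.20691857, 0.5891365 , 0.199882  ]), 'ee_rot': array([[ 9.43434147e-01, -3.31559505e-01, -5.51828182e-04],
       [-3.31559949e-01, -9.43432289e-01, -1.87500930e-03],
       [ 1.01064629e-04,  1.95191192e-03, -9.99998090e-01]]), 'wrist_force': array([ 0.49481126, -0.20150413, -0.03777831]), 'moment': array([0.019186  , 0.05403297, 0.05058108]), 'gripper_force': 0.0, 'gripper_width': 1.0002378643757917}
```

View pics/scene0.png

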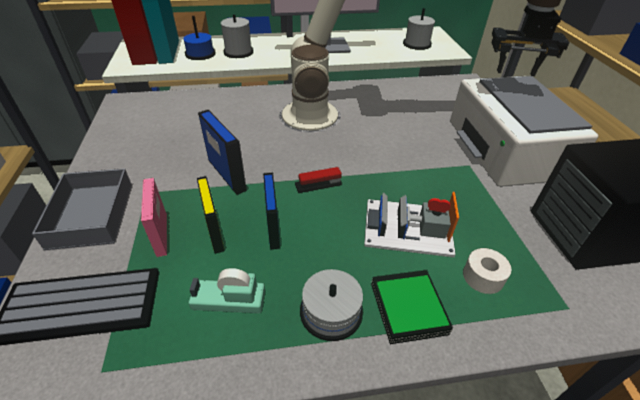

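View pics/top0.png

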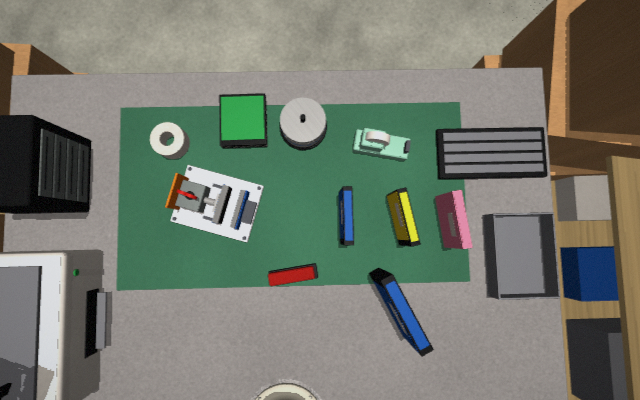

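Candidates for "blue disc case": the small blue case, scene (271,210) / top (346,216), and the tall blue binder, scene (222,150) / top (402,313). The smaller one fits; the pink one is ruled out by colour. I'll confirm it and measure in one composite crop.

```bash
cat > h.py <<'E'
import numpy as np,cv2
from station import r,cams
def ray(n,uv):
    c=cams.get_calibration(n);R=cv2.Rodrigues(np.array(c["rvec"],float))[0];t=np.array(c["tvec"],float).ravel()
    K=np.array(c["camera_matrix"]);C=-R.T@t
    d=(R.T@np.linalg.inv(K)@np.c_[np.reshape(uv,(-1,2)),np.ones(len(np.reshape(uv,(-1,2))))].T).T
    return C,d
def onz(n,uv,z):
    C,d=ray(n,uv); return C+d*((z-C[2])/d[:,2])[:,None]
def proj(n,P):
    c=cams.get_calibration(n)
    return cv2.projectPoints(np.reshape(P,(-1,3)).astype(float),np.array(c["rvec"],float),np.array(c["tvec"],float),np.array(c["camera_matrix"]),None)[0].reshape(-1,2)
def mask(im,h0,h1,s=90,v=40):
    H=cv2.cvtColor(im,cv2.COLOR_RGB2HSV); return cv2.inRange(H,(h0,s,v),(h1,255,255))
E
python3 - <<'E'
from h import *
t=np.load("top0.npy");s=np.load("scene0.npy")
def crop(im,x0,y0,w,h,k): return cv2.resize(im[y0:y0+h,x0:x0+w],None,fx=k,fy=k,interpolation=cv2.INTER_NEAREST)
A=crop(t,160,155,110,95,4);B=crop(t,325,175,40,95,4);Cc=crop(s,355,180,110,80,4);D=crop(s,250,165,40,80,4)
out=np.vstack([np.hstack([A,B]),np.hstack([Cc,D])])[:, :]
out=cv2.resize(out,None,fx=.83,fy=.83) if out.shape[0]>600 else out
cv2.imwrite("pics/c1.png",out[:,:,::-1]);print(out.shape)
# blue target
roi=np.zeros(t.shape[:2],np.uint8);roi[180:250,330:362]=1
m=mask(t,105,130)*roi
V=t.max(2)[m>0];print("V hist",np.histogram(V,8))
for lo,hi in((0,125),(125,255)):
    mm=((m>0)&(t.max(2)>lo)&(t.max(2)<=hi)).astype(np.uint8);print(lo,mm.sum(),cv2.minAreaRect(cv2.findNonZero(mm)) if mm.sum() else 0)
for nm,im,box in(("top",t,(160,165,210,215)),("scene",s,(420,190,465,245))):
    for c,h in(("red",(0,6)),("red2",(174,180)),("orange",(7,18))):
        q=np.zeros(im.shape[:2],np.uint8);x0,y0,x1,y1=box;q[y0:y1,x0:x1]=1
        k=mask(im,*h,s=120)*q
        p=cv2.findNonZero(k)
        if p is not None: print(nm,c,len(p),cv2.minAreaRect(p))
H=cv2.cvtColor(t,cv2.COLOR_RGB2HSV);w=cv2.inRange(H,(0,0,190),(180,40,255));q=np.zeros_like(w);q[160:250,165:270]=1;w*=q
p=cv2.findNonZero(w);R=cv2.minAreaRect(p);print("plate",R,cv2.boxPoints(R).tolist());print(onz("top",cv2.boxPoints(R),.012).round(4).tolist())
E
```

```text
(581, 498, 3)
V hist (array([ 42, 100,  26,  14,  33,  22,  50, 293]), array([ 40.   ,  59.625,  79.25 ,  98.875, 118.5  , 138.125, 157.75 ,
       177.375, 197.   ]))
0 193 ((345.7802734375, 214.40733337402344), (51.104957580566406, 13.05941390991211), 88.09085083007812)
125 387 ((347.9033508300781, 215.50311279296875), (49.232452392578125, 7.641185760498047), 88.15238952636719)
top red 81 ((186.1500244140625, 194.0500030517578), (21.187259674072266, 4.427187919616699), 18.43494987487793)
top red2 1 ((192.0, 194.0), (0.0, 0.0), 0.0)
top orange 345 ((176.21697998046875, 191.4905548095703), (14.422857284545898, 35.988460540771484), 15.945395469665527)
scene red 257 ((438.8846130371094, 205.07691955566406), (22.553356170654297, 12.747549057006836), 11.309932708740234)
scene orange 307 ((450.1000061035156, 214.70001220703125), (46.06300735473633, 27.280031204223633), 63.43495178222656)
plate ((216.272216796875, 203.0200653076172), (79.75787353515625, 58.77458953857422), 15.5241117477417) [[169.98281860351562, 220.66189575195312], [185.71347045898438, 164.03152465820312], [262.5616149902344, 185.37823486328125], [246.83096313476562, 242.00860595703125]]
[[0.5295, 0.2988, 0.012], [0.6822, 0.2582, 0.012], [0.6197, 0.0509, 0.012], [0.4681, 0.0943, 0.012]]
```

View pics/c1.png

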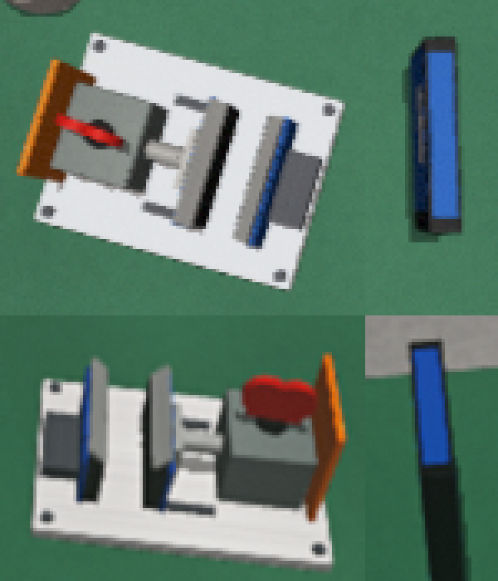

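The crop confirms the target: the small case at top (347,215) has a blue top edge and black ends. The clamp plate's knob end (red wings at (186,194), orange guard at (176,191)) faces upper left. Next I work out the poses.

```bash
python3 - <<'E'
from h import *
t=np.load("top0.npy");s=np.load("scene0.npy")
y=np.array([.0614+.0625,.2045+.2073,0]);y/=np.linalg.norm(y);x=np.array([y[1],-y[0],0])
print("jig yaw(x) deg",np.degrees(np.arctan2(x[1],x[0])))
# case
roi=np.zeros(t.shape[:2],np.uint8);roi[180:250,330:362]=1
m=((mask(t,105,130)*roi>0)&(t.max(2)>140)).astype(np.uint8)
R=cv2.minAreaRect(cv2.findNonZero(m));print("blue top",R);c=onz("top",[R[0]],.125);print("case c",c.round(4))
b=onz("top",cv2.boxPoints(R),.125);print(b.round(4).tolist())
e=[b[1]-b[0],b[2]-b[1]];e=max(e,key=np.linalg.norm);print("case axis deg",np.degrees(np.arctan2(e[1],e[0])))
roi=np.zeros(s.shape[:2],np.uint8);roi[165:250,255:285]=1
ms=((mask(s,105,130)*roi>0)).astype(np.uint8);Rs=cv2.minAreaRect(cv2.findNonZero(ms));print("scene blue",Rs,onz("scene",[Rs[0]],.125).round(4), onz("scene",cv2.boxPoints(Rs),.125).round(4).tolist())
# knob
kt=np.zeros(t.shape[:2],np.uint8);kt[165:215,175:210]=1;k=cv2.findNonZero(mask(t,0,6,120)*kt).reshape(-1,2).astype(float)
print("knob top z=.1",onz("top",[k.mean(0)],.1).round(4), cv2.minAreaRect(k.astype(np.float32)))
d=np.linalg.svd(onz("top",k,.107)-onz("top",k,.107).mean(0))[2][0];print("wing dir vs y deg",np.degrees(np.arctan2(d[1],d[0])),np.degrees(np.arctan2(y[1],y[0])))
ks=np.zeros(s.shape[:2],np.uint8);ks[190:225,420:452]=1;k2=cv2.findNonZero(mask(s,0,6,120)*ks).reshape(-1,2).astype(float)
Rk=cv2.minAreaRect(k2.astype(np.float32));C1,d1=ray("top",[k.mean(0)]);C2,d2=ray("scene",[Rk[0]])
A=np.c_[d1[0],-d2[0]];q=np.linalg.lstsq(A,C2-C1,rcond=None)[0];print("tri",(C1+q[0]*d1[0]).round(4),(C2+q[1]*d2[0]).round(4))
# guard top edge
kt[:]=0;kt[165:220,160:200]=1;g=mask(t,7,18,120)*kt;print(np.histogram(t.max(2)[g>0],8))
H=g.copy();V=t.max(2)
for y0 in range(172,212,4): print(y0,[(xx,int(V[y0,xx])) for xx in range(162,192) if g[y0,xx]])
# jaws rows V profile along jig y through estimated slot centre
kn=onz("top",[k.mean(0)],.1)[0]
for z,dx in((.067,0),(.067,.02),(.067,-.02)):
  P=[np.r_[(kn-y*a+x*dx)[:2],z] for a in np.arange(.06,.15,.003)];uv=proj("top",P);print(dx,[(int(1000*a),*map(int,t[int(round(v)),int(round(u))])) for a,(u,v) in zip(np.arange(.06,.15,.003),uv)])
E
```

```text
jig yaw(x) deg -16.745186003386195
blue top ((347.89019775390625, 215.48779296875), (49.19473648071289, 7.246462821960449), 88.21009063720703)
case c [[ 0.5278 -0.1659  0.125 ]]
[[0.587, -0.1571, 0.125], [0.5872, -0.1745, 0.125], [0.4693, -0.1746, 0.125], [0.4692, -0.1573, 0.125]]
case axis deg -179.9626009770675
scene blue ((269.45587158203125, 191.9264678955078), (36.124053955078125, 9.356973648071289), 85.60128784179688) [[ 0.5344 -0.1656  0.125 ]] [[0.4684, -0.1763, 0.125], [0.4686, -0.1537, 0.125], [0.5942, -0.156, 0.125], [0.5937, -0.1764, 0.125]]
knob top z=.1 [[0.5904 0.2275 0.1   ]] ((186.1500244140625, 194.0500030517578), (21.187259674072266, 4.427187919616699), 18.43494987487793)
wing dir vs y deg -112.39617640322541 73.2548139966138
tri [0.592  0.2321 0.0863] [0.5922 0.2328 0.0866]
(array([214,  16,  10,   9,  27,   9,  26,  34]), array([ 75.  ,  93.75, 112.5 , 131.25, 150.  , 168.75, 187.5 , 206.25,
       225.  ]))
172 []
176 [(174, 158), (175, 215), (176, 185), (177, 120), (178, 87), (179, 89), (180, 90), (181, 88), (182, 88), (183, 90), (184, 116)]
180 [(173, 192), (1
[... 2017 characters left out ...]
(138, 22, 34, 60), (141, 80, 83, 94), (144, 96, 99, 104), (147, 95, 95, 101)]
-0.02 [(60, 225, 227, 230), (63, 211, 211, 211), (66, 196, 193, 189), (69, 181, 181, 178), (72, 152, 152, 149), (75, 141, 140, 136), (78, 140, 137, 134), (81, 142, 139, 137), (84, 117, 115, 115), (87, 65, 61, 61), (90, 7, 7, 4), (93, 11, 15, 11), (96, 48, 46, 43), (99, 224, 227, 229), (102, 226, 227, 230), (105, 224, 227, 228), (108, 226, 227, 230), (111, 225, 226, 230), (114, 225, 227, 230), (117, 224, 226, 228), (120, 142, 140, 137), (123, 140, 138, 135), (126, 139, 137, 135), (129, 120, 117, 116), (132, 50, 90, 161), (135, 33, 66, 124), (138, 6, 27, 57), (141, 62, 67, 80), (144, 94, 96, 100), (147, 94, 95, 101)]
```

```bash
python3 - <<'E'
from h import *
t=np.load("top0.npy");yaw=np.radians(-16.745);x=np.array([np.cos(yaw),np.sin(yaw),0]);y=np.array([-x[1],x[0],0])
q=np.zeros(t.shape[:2],np.uint8);q[165:215,160:190]=1
g=cv2.findNonZero(((mask(t,7,20,100)*q>0)&(t.max(2)>150)).astype(np.uint8)).astype(np.float32)
R=cv2.minAreaRect(g);print(R);b=onz("top",cv2.boxPoints(R),.1);c=b.mean(0);print(b.round(4).tolist(),"slot from guard",(c-.1375*y).round(4))
e=[b[1]-b[0],b[2]-b[1]];e=max(e,key=np.linalg.norm);print("guard axis",np.degrees(np.arctan2(e[1],e[0])),np.linalg.norm(e))
kn=np.array([.592,.2322,0]);print("slot from knob",(kn-.1005*y).round(4))
# red along wing profile: project
kt=np.zeros(t.shape[:2],np.uint8);kt[165:215,175:210]=1;k=cv2.findNonZero(mask(t,0,6,120)*kt).reshape(-1,2).astype(float)
P=onz("top",k,.107)[:,:3]-kn;print("wing y extent z=.107",(P@y).min(),(P@y).max(),"x",(P@x).min(),(P@x).max())
T=[.530,-.166];s=r.sense();d=np.r_[T,.2]-s["tcp_pos"];print("tool shift",(s["ee_rot"].T@d).round(4),"tool yaw x",np.degrees(np.arctan2(s["ee_rot"][1,0],s["ee_rot"][0,0])))
E
```

```text
((170.90176391601562, 189.8110809326172), (2.609805107116699, 35.7342529296875), 17.52556800842285)
[[0.5607, 0.2803, 0.1], [0.6444, 0.2551, 0.1], [0.6423, 0.2489, 0.1], [0.5586, 0.2743, 0.1]] slot from guard [0.5619 0.133  0.1   ]
guard axis -16.80149008931077 0.08747086716933951
slot from knob [0.563 0.136 0.   ]
wing y extent z=.107 -0.03338055907346023 0.01831793056964672 x -0.006252206153818045 0.005971144948958838
tool shift [0.5552 0.6053 0.0011] tool yaw x -19.36348549835758
```

```bash
python3 -m handwheel '[[[0,0,0,0.0308,0.0336,0,0.06],[0,0,0,0.0308,0.0336,0,0.06],[0,0,0,0.0308,0.0336,0,0.06],[0,0,0,0.0308,0.0336,0,0.06],[0,0,0,0.0308,0.0336,0,0.06],[0,0,0,0.0308,0.0336,0,0.06],[0,0,0,0.0308,0.0336,0,0.06],[0,0,0,0.0308,0.0336,0,0.06],[0,0,0,0.0308,0.0336,0,0.06],[0,0,0,0.0308,0.0336,0,0.06],[0,0,0,0.0308,0.0336,0,0.06],[0,0,0,0.0308,0.0336,0,0.06]]]' && python3 -m handwheel '[[[0,0,0,0.0308,0.0336,0,0.06],[0,0,0,0.0308,0.0336,0,0.06],[0,0,0,0.0308,0.0336,0,0.06],[0,0,0,0.0308,0.0336,0,0.06],[0,0,0,0.0308,0.0336,0,0.06],[0,0,0,0.0308,0.0336,0,0.06],[0,0,-1.08,0,0,0,0.06],[0,0,-1.08,0,0,0,0.06],[0,0,-1.07,0,0,0,0.06],[0,0,0,0,0,0,0.06],[0,0,0,0,0,0,0.06]]]'
```

```text
time_s: 1.3
tcp_pos: [0.4223, 0.0849, 0.2008]
ee_rot: [[0.944, -0.331, 0.0], [-0.331, -0.944, 0.0], [-0.0, -0.0, -1.0]]
wrist_force: [0.4, 0.7, -0.7]
gripper_width: 0.688
gripper_force: 0.0
time_s: 2.4
tcp_pos: [0.5295, -0.1646, 0.2006]
ee_rot: [[1.0, -0.002, -0.001], [-0.002, -1.0, 0.0], [-0.001, -0.0, -1.0]]
wrist_force: [0.9, 0.2, -0.5]
gripper_width: 0.69
gripper_force: 0.0
```

```bash
python3 -m handwheel '[[[0,0,0,0,0.0013,0.03,0.06],[0,0,0,0,0,0.03,0.06],[0,0,0,0,0,0.03,0.06],[0,0,0,0,0,0.02,0.06],[0,0,0,0,0,0.007,0.06],[0,0,0,0,0,0,0.02],[0,0,0,0,0,0,0.015],[0,0,0,0,0,0,0.015],[0,0,0,0,0,0,0.015],[0,0,0,0,0,0,0.015],[0,0,0,0,0,0,0.015],[0,0,0,0,0,0,0.015]]]'; python3 - <<'E'
from h import *
s=r.sense();print(s["wrist_force"],s["moment"],s["gripper_width"]*87,s["gripper_force"])
E
```

```text
time_s: 3.6
tcp_pos: [0.53, -0.1661, 0.0844]
ee_rot: [[1.0, 0.001, 0.001], [0.001, -1.0, -0.0], [0.001, 0.0, -1.0]]
wrist_force: [-1.4, 0.3, 3.2]
gripper_width: 0.273
gripper_force: 30.0
[-1.36351429  0.25020388  3.18204421] [0.06560964 0.13910932 0.00529684] 23.77157112590339 29.999915063381195
```

```bash
python3 -m handwheel '[[[0,0,0,0,0,-0.01,0.015],[0,0,0,0,0,-0.03,0.015],[0,0,0,0,0,-0.04,0.015],[0,0,0,0,0,-0.03,0.015],[0,0,0,0,0,-0.02,0.015],[0,0,0,0,0,-0.01,0.015],[0,0,0,0.002,-0.02,0,0.015],[0,0,0,0.004,-0.035,0,0.015],[0,0,0,0.004,-0.035,0,0.015],[0,0,0,0.004,-0.035,0,0.015],[0,0,0,0.004,-0.035,0,0.015],[0,0,0,0.004,-0.035,0,0.015]]]' && python3 -m handwheel '[[[0,0,0,0.004,-0.035,0,0.015],[0,0,0,0.004,-0.035,0,0.015],[0,0,0,0.002,-0.02,0,0.015],[0,0,0,0,-0.01,0,0.015],[0,0,0.7,0,-0.005,0,0.015],[0,0,0.7,0,0,0,0.015],[0,0,0.7,0,0,0,0.015],[0,0,0.69,0,0,0,0.015],[0,0,0,0,0,0,0.015],[0,0,0,0,0,0,0.015]]]'; python3 - <<'E'
from h import *
ims=[]
for n in("scene","top"):
    im=cams.capture(n);np.save(n+"1.npy",im);ims.append(im[80:330,330:530] if n=="scene" else im[130:330,120:320])
ims=[cv2.resize(i,(400,500 if k==0 else 400),interpolation=cv2.INTER_NEAREST) for k,i in enumerate(ims)]
ims[1]=cv2.copyMakeBorder(ims[1],0,100,0,0,0);cv2.imwrite("pics/c2.png",np.hstack(ims)[:,:,::-1])
E
```

```text
time_s: 4.8
tcp_pos: [0.5507, 0.0304, 0.2226]
ee_rot: [[1.0, 0.0, -0.003], [0.0, -1.0, -0.0], [-0.003, 0.0, -1.0]]
wrist_force: [0.3, -0.4, -3.0]
gripper_width: 0.274
gripper_force: 30.0
time_s: 5.8
tcp_pos: [0.5612, 0.1334, 0.2234]
ee_rot: [[0.958, -0.287, -0.001], [-0.287, -0.958, -0.0], [-0.001, 0.001, -1.0]]
wrist_force: [0.0, 0.3, -2.0]
gripper_width: 0.277
gripper_force: 30.0
```

View pics/c2.png

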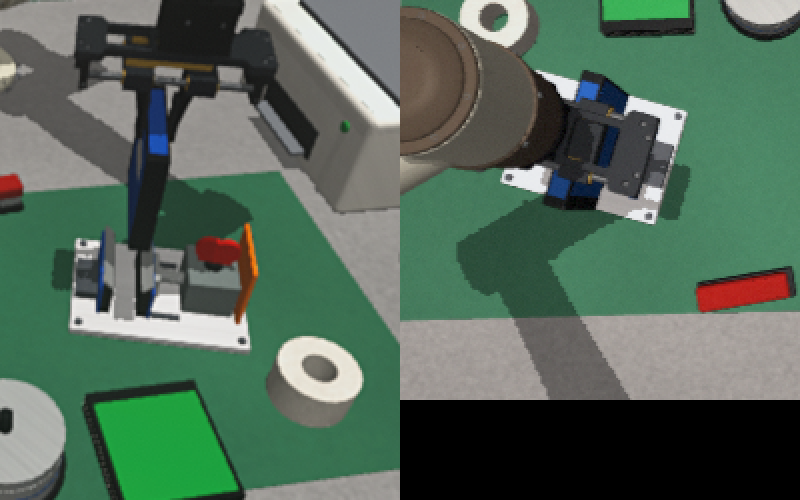

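The case hangs upright above the slot: blue top ends at about top (270,170) and (210,225), case lower end at about scene (395,200). Now I measure its centring along the jaws.

```bash
python3 - <<'E'
from h import *
t=np.load("top1.npy");s=r.sense();p=s["tcp_pos"];x=s["ee_rot"][:,0];y=-s["ee_rot"][:,1]
q=np.zeros(t.shape[:2],np.uint8);q[155:240,180:240]=1
m=(mask(t,105,130)*q>0)&(t.max(2)>140)
P=onz("top",cv2.findNonZero(m.astype(np.uint8)).reshape(-1,2),p[2]+.0406)-p
a=P@x;b=P@y
print(len(a),"ext x",a.min(),a.max())
for lo,hi in((a.min(),-.03),(.03,a.max())):
    k=(a>=lo)&(a<=hi);print(k.sum(),b[k].min(),b[k].max(),b[k].mean())
S=np.r_[.562,.134,p[2]];print("shift tool to slot",(s["ee_rot"].T@(S-p)).round(4),p)
E
```

```text
73 ext x 0.03692130229107102 0.0582832976214914Traceback (most recent call last):
  File "<stdin>", line 9, in <module>
    return umr_minimum(a, axis, None, out, keepdims, initial, where)
ValueError: zero-size array to reduction operation minimum which has no identity
```

```bash
python3 -m handwheel '[[[0,0,0,0.0006,-0.0008,0.01,0.015],[0,0,0,0,0,0.025,0.015],[0,0,0,0,0,0.02,0.015],[0,0,0,0,0,0.01,0.015],[0,0,0,0,0,0.01,0.015],[0,0,0,0,0,0.01,0.015],[0,0,0,0,0,0.005,0.015],[0,0,0,0,0,0,0.015]]]' && python3 -m handwheel '[[[0,0,0,0,0,0.005,0.015],[0,0,0,0,0,0.005,0.015],[0,0,0,0,0,0.005,0.015],[0,0,0,0,0,0,0.015]]]'
```

```text
time_s: 6.7
tcp_pos: [0.5621, 0.1345, 0.1333]
ee_rot: [[0.958, -0.288, -0.001], [-0.288, -0.958, -0.0], [-0.001, 0.001, -1.0]]
wrist_force: [-0.1, -0.1, -2.3]
gripper_width: 0.272
gripper_force: 30.0
time_s: 7.1
tcp_pos: [0.5618, 0.1344, 0.118]
ee_rot: [[0.958, -0.288, -0.002], [-0.288, -0.958, -0.001], [-0.001, 0.001, -1.0]]
wrist_force: [-1.1, 0.2, -2.3]
gripper_width: 0.275
gripper_force: 30.0
```

```bash
python3 -m handwheel '[[[0,0,0,0,0,0.005,0.015],[0,0,0,0,0,0.005,0.015],[0,0,0,0,0,0.005,0.015],[0,0,0,0,0,0.003,0.015],[0,0,0,0,0,0.002,0.015],[0,0,0,0,0,0.001,0.015],[0,0,0,0,0,0,0.015]]]'; python3 - <<'E'
from h import *
a=cams.capture("scene")[150:270,345:495];b=cams.capture("top")[150:250,170:270]
a=cv2.resize(a,(480,384),interpolation=cv2.INTER_NEAREST);b=cv2.resize(b,(320,384),interpolation=cv2.INTER_NEAREST)
cv2.imwrite("pics/c3.png",np.hstack([a,b])[:,:,::-1]);print(r.sense()["wrist_force"],r.sense()["moment"])
E
```

```text
time_s: 7.8
tcp_pos: [0.5624, 0.1346, 0.0978]
ee_rot: [[0.958, -0.288, -0.0], [-0.288, -0.958, -0.0], [-0.0, 0.0, -1.0]]
wrist_force: [0.6, -0.1, -2.8]
gripper_width: 0.274
gripper_force: 30.0
[ 0.46920382  0.14704466 -2.70759357] [0.0039978  0.02366936 0.01712118]
```

View pics/c3.png

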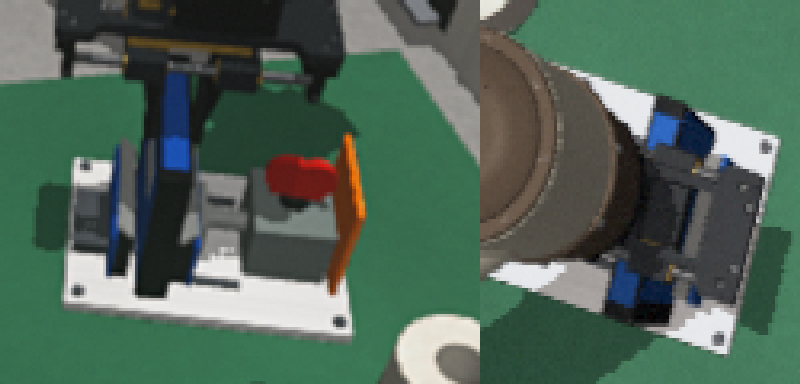

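The case is between the jaws, at scene (397,215), with a gap on each side and still about 1 mm above the bed. I lower it until it touches.

```bash
python3 -m handwheel '[[[0,0,0,0,0,0.001,0.015],[0,0,0,0,0,0.001,0.015],[0,0,0,0,0,0,0.015]]]'; python3 -m handwheel '[[[0,0,0,0,0,0.001,0.015],[0,0,0,0,0,0,0.015]]]'
```

```text
time_s: 8.2
tcp_pos: [0.5625, 0.1347, 0.0965]
ee_rot: [[0.958, -0.287, 0.001], [-0.287, -0.958, 0.0], [0.0, -0.0, -1.0]]
wrist_force: [-1.5, 0.8, 1.2]
gripper_width: 0.271
gripper_force: 30.0
time_s: 8.4
tcp_pos: [0.5625, 0.1347, 0.0964]
ee_rot: [[0.958, -0.287, 0.001], [-0.287, -0.958, 0.0], [0.001, -0.0, -1.0]]
wrist_force: [-3.7, 0.1, 6.3]
gripper_width: 0.273
gripper_force: 30.0
```

```bash
python3 -m handwheel '[[[0,0,0,0,0,0,0.03],[0,0,0,0,0,0,0.045],[0,0,0,0,0,0,0.045],[0,0,0,0,0,0,0.045],[0,0,0,0,0,0,0.045],[0,0,0,0,0,-0.01,0.045],[0,0,0,0,0,-0.02,0.045],[0,0,0,0,0,-0.03,0.045],[0,0,0,0,0,-0.03,0.045],[0,0,0,0,0,-0.02,0.045]]]'; python3 - <<'E'
from h import *
kn=np.array([.591,.2305,0]);s=r.sense();print((s["ee_rot"].T@(kn-s["tcp_pos"])).round(4),s["joints"].round(1))
E
```

```text
time_s: 9.4
tcp_pos: [0.5634, 0.1348, 0.2082]
ee_rot: [[0.958, -0.287, 0.004], [-0.287, -0.958, 0.001], [0.003, -0.002, -1.0]]
wrist_force: [-0.0, 0.5, -0.7]
gripper_width: 0.519
gripper_force: 0.0
[-0.0018 -0.0991  0.2085] [ 29.5  17.2  -5.7   0.1 -66.9  43.8]
```

```bash
python3 -m handwheel '[[[0,0,0,-0.0018,-0.0191,0,0.045],[0,0,0,0,-0.035,0,0.045],[0,0,0,0,-0.03,0,0.045],[0,0,0,0,-0.015,0,0.04],[0,0,-1.3,0,0,0,0.04],[0,0,-1.3,0,0,0,0.04],[0,0,-1.3,0,0,0,0.04],[0,0,-1.3,0,0,0,0.04],[0,0,-1.3,0,0,0,0.04],[0,0,-1.3,0,0,0,0.04],[0,0,-1.3,0,0,0,0.04],[0,0,-1.3,0,0,0,0.04]]]' && python3 -m handwheel '[[[0,0,-1.3,0,0,0,0.04],[0,0,-1.3,0,0,0,0.04],[0,0,-1.3,0,0,0,0.04],[0,0,0,0,0,0,0.04],[0,0,0,0,0,0,0.04]]]'; python3 - <<'E'
from h import *
a=cams.capture("scene");np.save("scene2.npy",a);a=a[120:270,345:495]
cv2.imwrite("pics/c4.png",cv2.resize(a,(600,600),interpolation=cv2.INTER_NEAREST)[:,:,::-1])
s=r.sense();kn=np.array([.591,.2305,0]);print((s["ee_rot"].T@(kn-s["tcp_pos"])).round(4),s["joints"].round(1),s["moment"],s["wrist_force"])
# case placement: blue top edge
im=np.load("scene2.npy");q=np.zeros(im.shape[:2],np.uint8);q[150:240,375:412]=1
m=(mask(im,105,130)*q>0)&(im.max(2)>140);p=cv2.findNonZero(m.astype(np.uint8))
R=cv2.minAreaRect(p);b=onz("scene",cv2.boxPoints(R),.137);x=np.array([.9576,-.288,0]);y=np.array([.288,.9576,0]);S=np.array([.562,.134,0])
print(((b-S)@x).round(4),((b-S)@y).round(4))
E
```

```text
time_s: 10.6
tcp_pos: [0.5888, 0.2301, 0.2043]
ee_rot: [[0.695, 0.719, -0.001], [0.719, -0.695, -0.001], [-0.001, -0.0, -1.0]]
wrist_force: [-0.5, 0.3, 0.5]
gripper_width: 0.463
gripper_force: 0.0
time_s: 11.1
tcp_pos: [0.589, 0.2301, 0.2045]
ee_rot: [[0.36, 0.933, -0.001], [0.933, -0.36, -0.0], [-0.001, -0.0, -1.0]]
wrist_force: [-0.0, -0.2, -0.0]
gripper_width: 0.46
gripper_force: 0.0
[0.0012 0.0018 0.2046] [ 36.   22.6   1.9  -0.  -69.3 123. ] [-0.0740032  -0.06119966  0.0251306 ] [-0.69512698 -1.11541829  0.12334617]
[-0.0429 -0.0619  0.1306  0.1455] [-0.0529  0.008   0.0162 -0.0359]
```

View pics/c4.png

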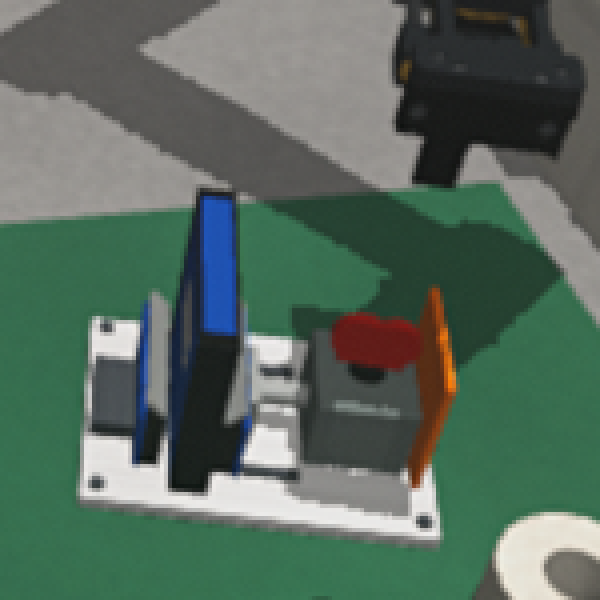

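The case stands upright in the slot: top edge from about scene (395,168) to (404,203). The knob's wings are at scene (439,205) with the gripper above them. I descend over the wings.

```bash
python3 -m handwheel '[[[0,0,0,0.0012,0.0018,0.02,0.04],[0,0,0,0,0,0.03,0.04],[0,0,0,0,0,0.03,0.04],[0,0,0,0,0,0.02,0.04],[0,0,0,0,0,0.01,0.04],[0,0,0,0,0,0.01,0.04],[0,0,0,0,0,0.008,0.04],[0,0,0,0,0,0,0.04]]]'; python3 - <<'E'
from h import *
s=r.sense();print(s["moment"],s["wrist_force"])
E
```

```text
time_s: 11.95
tcp_pos: [0.591, 0.2304, 0.0762]
ee_rot: [[0.357, 0.934, -0.001], [0.934, -0.357, -0.001], [-0.001, -0.001, -1.0]]
wrist_force: [0.1, 0.4, -0.9]
gripper_width: 0.457
gripper_force: 0.0
[-0.10925221 -0.12459381  0.01209613] [ 0.12071161  0.43975732 -0.90384775]
```

```bash
python3 -m handwheel '[[[0,0,0,0,0,0,0.02],[0,0,0,0,0,0,0.0],[0,0,0,0,0,0,0.0],[0,0,0,0,0,0,0.0],[0,0,0,0,0,0,0.0]]]'; python3 - <<'E'
from h import *
s=r.sense();print(s["moment"],s["wrist_force"],s["ee_rot"].T@s["wrist_force"],s["ee_rot"].T@s["moment"],s["gripper_width"]*87)
E
```

```text
time_s: 12.45
tcp_pos: [0.5925, 0.2304, 0.0774]
ee_rot: [[0.357, 0.934, 0.003], [0.934, -0.357, 0.0], [0.001, 0.003, -1.0]]
wrist_force: [11.0, -6.8, -5.4]
gripper_width: 0.087
gripper_force: 10.1
[-2.17986913 -3.09194166 -0.16912098] [11.01161405 -6.80233322 -5.39541497] [-2.43498853 12.69948119  5.4251168 ] [-3.6661331  -0.93461387  0.16278672] 7.596118922591654
```

```bash
python3 -m handwheel '[[[0,0,0,0,0.0015,0,0.0],[0,0,0,0,0,0,0.0],[0,0,0,0,0,0,0.0]]]'; python3 - <<'E'
from h import *
s=r.sense();print(s["ee_rot"].T@s["wrist_force"],s["ee_rot"].T@s["moment"],s["gripper_width"]*87,s["gripper_force"],np.degrees(np.arctan2(s["ee_rot"][1,0],s["ee_rot"][0,0])))
E
```

```text
time_s: 12.75
tcp_pos: [0.5928, 0.2301, 0.0773]
ee_rot: [[0.357, 0.934, 0.0], [0.934, -0.357, 0.0], [0.0, 0.0, -1.0]]
wrist_force: [-0.9, 0.9, 3.0]
gripper_width: 0.09
gripper_force: 30.0
[ 0.54450699 -1.22250965 -2.95484001] [ 0.09801099 -0.07003656  0.14235526] 7.792965546331083 30.000431447988376 69.08587953145886
```

```bash
cat > m.py <<'E'
from h import *
s=r.sense();R=s["ee_rot"];print("F",(R.T@s["wrist_force"]).round(2),"M",(R.T@s["moment"]).round(3),"turn deg from y",round(73.25-np.degrees(np.arctan2(R[1,0],R[0,0])),2),"t",s["time_s"])
E
python3 -m handwheel '[[[0,0,0.5,0,0,0,0],[0,0,0.5,0,0,0,0],[0,0,0.5,0,0,0,0],[0,0,0.5,0,0,0,0]]]' | grep tcp; python3 m.py; python3 -m handwheel '[[[0,0,0.5,0,0,0,0],[0,0,0.5,0,0,0,0]]]' | grep tcp; python3 m.py;  python3 -m handwheel '[[[0,0,0.5,0,0,0,0],[0,0,0,0,0,0,0]]]' | grep tcp; python3 m.py
```

```text
tcp_pos: [0.5928, 0.2301, 0.0773]
F [-0.15 -0.28 -2.45] M [ 0.083 -0.076 -0.173] turn deg from y 16.21 t 13.15
tcp_pos: [0.5928, 0.2302, 0.0773]
F [-0.53 -1.1  -2.88] M [ 0.085 -0.113 -0.214] turn deg from y 22.21 t 13.35
tcp_pos: [0.5927, 0.2302, 0.0773]
F [-1.42 -0.56 -2.3 ] M [ 0.209 -0.146 -0.077] turn deg from y 25.11 t 13.55
```

```bash
for i in 1; do python3 -m handwheel '[[[0,0,0.5,0,0,0,0]]]' >/dev/null; python3 m.py; python3 -m handwheel '[[[0,0,0.5,0,0,0,0]]]'>/dev/null; python3 m.py;  python3 -m handwheel '[[[0,0,0.5,0,0,0,0]]]'>/dev/null; python3 m.py; done
```

```text
F [ 0.19 -0.51 -2.68] M [ 0.201 -0.117 -0.223] turn deg from y 28.11 t 13.65
F [-0.02 -1.25 -4.49] M [ 0.227 -0.218 -0.191] turn deg from y 31.16 t 13.75
F [-1.4  -2.39 -3.79] M [ 0.214 -0.2   -0.191] turn deg from y 34.15 t 13.85
```

```bash
python3 -m handwheel '[[[0,0,0.5,0,0,0,0]]]' >/dev/null; python3 m.py; python3 -m handwheel '[[[0,0,0.5,0,0,0,0]]]'>/dev/null; python3 m.py
```

```text
F [-0.1  -0.64 -3.65] M [ 0.264 -0.235 -0.164] turn deg from y 37.16 t 13.95
F [-0.8  -0.83 -3.12] M [ 0.269 -0.263 -0.183] turn deg from y 40.16 t 14.05
```

```bash
python3 -m handwheel '[[[0,0,0.5,0,0,0,0]]]' >/dev/null; python3 m.py; python3 -m handwheel '[[[0,0,0.5,0,0,0,0]]]'>/dev/null; python3 m.py; python3 -m handwheel '[[[0,0,0.5,0,0,0,0]]]'>/dev/null; python3 m.py
```

```text
F [-1.02 -1.27 -2.89] M [ 0.319 -0.249 -0.149] turn deg from y 43.15 t 14.15
F [-0.53 -1.   -3.15] M [ 0.287 -0.322 -0.21 ] turn deg from y 46.15 t 14.25
F [-0.51 -0.57 -2.57] M [ 0.25  -0.289 -0.181] turn deg from y 49.15 t 14.35
```

```bash
python3 -m handwheel '[[[0,0,0.5,0,0,0,0]]]' >/dev/null; python3 m.py; python3 -m handwheel '[[[0,0,0.5,0,0,0,0]]]'>/dev/null; python3 m.py; python3 -m handwheel '[[[0,0,0.5,0,0,0,0]]]'>/dev/null; python3 m.py
```

```text
F [-0.73 -0.81 -3.39] M [ 0.212 -0.298 -0.176] turn deg from y 52.16 t 14.45
F [-0.34 -1.62 -4.54] M [ 0.278 -0.313 -0.264] turn deg from y 55.16 t 14.55
F [-1.13 -1.39 -3.23] M [ 0.311 -0.305 -0.261] turn deg from y 58.14 t 14.65
```

```bash
python3 -m handwheel '[[[0,0,0.3,0,0,0,0]]]' >/dev/null; python3 m.py; python3 -m handwheel '[[[0,0,0.3,0,0,0,0]]]'>/dev/null; python3 m.py
```

```text
F [-1.51 -1.35 -3.59] M [ 0.274 -0.3   -0.295] turn deg from y 59.91 t 14.75
F [-0.78 -0.84 -3.26] M [ 0.251 -0.329 -0.289] turn deg from y 61.68 t 14.85
```

```bash
python3 -m handwheel '[[[0,0,0.15,0,0,0,0]]]' >/dev/null; python3 m.py; python3 -m handwheel '[[[0,0,0,0,0,0,0],[0,0,0,0,0,0,0],[0,0,0,0,0,0,0]]]' >/dev/null; python3 m.py; python3 -m handwheel '[[[0,0,0,0,0,0,0.02],[0,0,0,0,0,0,0.022],[0,0,0,0,0,0,0.022],[0,0,0,0,0,0,0.022],[0,0,0,0,0,-0.01,0.022],[0,0,0,0,0,-0.02,0.022],[0,0,0,0,0,-0.03,0.022],[0,0,0,0,0,-0.03,0.022],[0,0,0,0,0,-0.03,0.022],[0,0,0,0,0,-0.02,0.022],[0,0,0,0,0,0,0.022]]]'; python3 m.py; python3 - <<'E'
from h import *
a=cams.capture("scene")[120:270,345:495]
cv2.imwrite("pics/c5.png",cv2.resize(a,(600,600),interpolation=cv2.INTER_NEAREST)[:,:,::-1])
E
```

```text
F [-0.84 -0.82 -4.14] M [ 0.317 -0.44  -0.275] turn deg from y 62.58 t 14.95
F [-1.61 -1.66 -4.89] M [ 0.592 -0.684 -0.274] turn deg from y 62.61 t 15.25
time_s: 16.35
tcp_pos: [0.5946, 0.2308, 0.2218]
ee_rot: [[0.983, 0.184, 0.008], [0.184, -0.983, 0.004], [0.008, -0.002, -1.0]]
wrist_force: [0.4, 0.3, -0.3]
gripper_width: 0.259
gripper_force: 0.0
F [ 0.4  -0.23  0.34] M [-0.021  0.032  0.015] turn deg from y 62.65 t 16.35
```

View pics/c5.png

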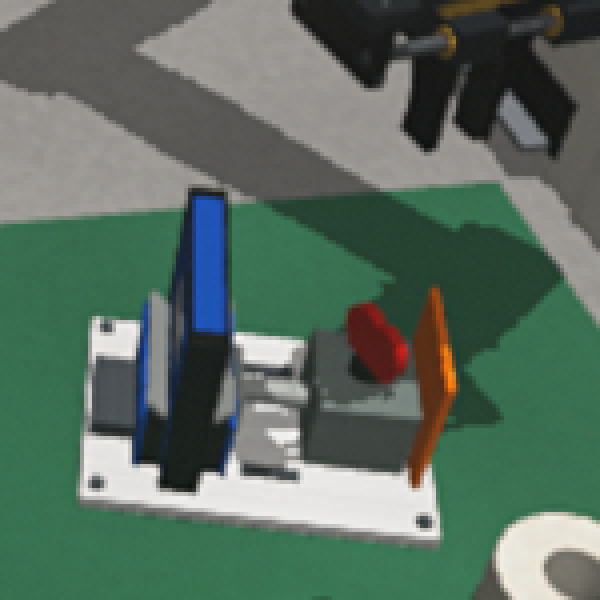

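The jaws have closed on the case, which is upright at scene (395,200). The wings have turned at (439,206) and nothing is touched. The torque rise of about 0.11 N m over baseline means about 11–12 N on the case.

```bash
python3 -c "
from h import *
d=onz('scene',[[397.3,185.8]],.137)[0]-np.array([.562,.134,.137]);print(d@[.9576,-.288,0],d@[.288,.9576,0])
print(r.finish_job())"
```

```text
0.004973734768628449 -0.0032670824179016258
the job is handed in; nothing more can be done
None
```

The blue case stands upright in the clamp, about 5 mm off centre along the jaws and 3–6 mm across, held with an estimated 11–12 N (from the knob torque); the knob is released and the job was handed in at about 16 s, with no verdict returned.

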